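# Carry the tuned flutes over to the drying rack in the same order

### The arm

A 6-joint arm with a two-finger parallel gripper is mounted at the origin on the work surface. World frame = base frame: x ahead of the robot, y to its left, z up, the work surface at z = 0. Lengths are in m, angles in rad, forces in N, time in s.
With the tool pointing down it reaches from about 0.275 to 0.725 m from the base axis. Payload 15.9 kg.
Tool frame: the origin (TCP) lies at the very end of the fingers, on their centre line; the grasp point (between the pads) lies 19 mm behind it (bot.tcp_to_grasp is the distance from the TCP to the grasp point, in m); z points along the fingers, y is the direction in which the jaws open and shut (so a half turn about z gives the same grasp; the last joint's range is limited). The gripper opens to 85 mm and grips with 20 to 120 N. Pads are 22 mm wide; open, the fingers measure 114 mm over their backs; the gripper's body (76 mm by 85 mm) begins 54 mm behind the grasp point. The pads swing forward as they close: fully open they stand 13 mm farther back than shut.
Start: joints at [-1.177, 0.213, -0.034, 1.323, 0, 1.571], TCP at [0.192, -0.462, 0.202] pointing down, gripper open.
Joint ranges: [-2.98, 2.98], [-0.74, 1.72], [-1.14, 1.35], [-2.1, 2.04], [-1.57, 1.44], [-3.14, 3.14]. Speed limits (rad/s): [1.89, 1.89, 2.39, 2.57, 3.14, 3.14].

### API

Orientations are given as [roll, pitch, yaw] about the fixed x, y, z axes, in that order (R = Rz(yaw) Ry(pitch) Rx(roll)).
In Python, from bench import read_state, cams, bot gives the robot as it stands. The module is installed in compiled form; this text tells all that it offers.
- The arm moves only by the tool send_rows, never from a script. Its argument "motion" is a list that holds one entry, the list of rows, each a list of 6 numbers: the shift along the tool's x, y, z in cm, then the turn, a rotation vector about the tool's x, y, z in degrees. A call has 1 to 8 rows; each row shifts and turns the commanded pose from where the row before left it, along the tool's axes as they then stand; what a row does not reach is not made up. A row lasts 1/10 s, in which the tool goes at most 50 mm and 8.59 degrees, less where a joint would pass 70% of its speed; a pose out of reach is approached as far as the arm can. A call is refused whole if a number of a shift passes 5 or a number of a turn 8.59, either way. A call with a gripper value outside its range is refused whole. "fingers" is the opening, from 0 (shut) to 1 (fully open), set as the call begins (left out, the last holds). The fingers move at their own pace and stop on an object; "newtons" is the grip in N (left out, the last holds). Time passes only in rows, so rows that do not move let the fingers close. It gives the time, the measured TCP pose, the force and the opening at its end, in the units of the state.
- read_state(): the state, without advancing time (a new reading comes with each control period).
- cams.snapshot(name): name is "side" or "top" or "wrist"; returns a dict with "img" (400x640x3 uint8, red, green, blue), "range_z" (400x640 float32, m along the optical axis (not along the pixel's ray), 0 where there is no reading), "fx", "fy", "cx", "cy" (pixels), "dist" ([k1, k2, p1, p2, k3] as OpenCV has them; the pictures are not rectified), "R" (3x3) and "t" (3): a world point X has camera coordinates R X + t; the wrist camera has in their place "mount" (4x4, takes a point from camera to tool coordinates, whose origin is the TCP and whose axes are the flange's). Camera axes: x right, y down, z forward; pixel columns grow to the right and rows downward; lengths in m; the calibration is good to about 2 mm. A picture is of the moment at which its call begins: read the wrist's pose just before it.
- bot.hand_in(): hands the job in, once; it reports no verdict.
The state is a dict: "clock": time; "qpos": joint angles; "joint_vel": joint speeds; "effort": joint torques, N m; "position": TCP position; "ee_rot": TCP orientation; "wrist_force": force on the tool from outside, world axes, zero at the start; "wrist_torque": the same for the moment, N m; "width": finger opening in m.
Only numpy, scipy, OpenCV 4.12 (cv2) and the standard library are available. Lean on these libraries where they do the work, as an engineer would, in place of code of your own. Each camera call takes 0.05 s, during which the arm holds its last target. There are 200 camera calls.

### The job

The four bamboo flutes in the low pale cradle are tuned, and my notes know them only by their place in the row. Lift each one across to the empty dark rack beside it, so that the four lie there in the same left-to-right order, one to each place, bedded in the notches of both rails, roughly centred end to end and with the finger holes still facing up. Set them down rather than dropping them, and leave the pot, the jar and the knife where they are.

Things in the scene. Friction and masses are not known exactly. Their poses are not given: they have to be found in the camera images.
- cradle: Full rack: low, pale wood, fixed, flutes in all 4 places. Origin: underside centre, on the bench; x along the flutes, y along the row. Two rails 16 mm thick at x = -65, +65 mm on a 12 mm board 170 x 236 mm. V notches at y = 90, 30, -30, -90 mm: 90 degrees, 40 wide, 20 deep, bottom 30 mm over the bench. A bedded tube's axis is 1.414 x its radius above the V's bottom.
- drying_rack: Empty rack: dark wood, taller, fixed. Origin and axes as cradle; same rails and notches (y = 90, 30, -30, -90 mm), but V bottoms 55 mm and rail tops 75 mm over the bench; no board, only 2 thin dowels near the ends. Stands left or right of the cradle, rows nearly in line: centres 270 mm apart along the row, up to 40 mm fore or aft, yaws within 0.08 rad.
- flute_300: Brown bamboo flute, told by its length: round tube 300 mm long, 24 mm diameter, about 75 g; bone end rings, dark red bindings, dark holes. Origin on the axis at mid-length; x along the tube to the blowing hole, z out through the holes (up at the start). Lies in any place of the cradle, within 10 mm of centred. Grip across it at mid-length from above; 36 mm or more free beside it.
- flute_270: Brown bamboo flute, told by its length: round tube 270 mm long, 22 mm diameter, about 60 g; bone end rings, dark red bindings, dark holes. Origin on the axis at mid-length; x along the tube to the blowing hole, z out through the holes (up at the start). Lies in any place of the cradle, within 10 mm of centred. Grip across it at mid-length from above; 36 mm or more free beside it.
- flute_240: Brown bamboo flute, told by its length: round tube 240 mm long, 20 mm diameter, about 48 g; bone end rings, dark red bindings, dark holes. Origin on the axis at mid-length; x along the tube to the blowing hole, z out through the holes (up at the start). Lies in any place of the cradle, within 10 mm of centred. Grip across it at mid-length from above; 36 mm or more free beside it.
- flute_210: Brown bamboo flute, told by its length: round tube 210 mm long, 18 mm diameter, about 36 g; bone end rings, dark red bindings, dark holes. Origin on the axis at mid-length; x along the tube to the blowing hole, z out through the holes (up at the start). Lies in any place of the cradle, within 10 mm of centred. Grip across it at mid-length from above; 36 mm or more free beside it.
- tool_pot: Bystander: a loose bamboo pot of tool handles, 80 mm across, 110 mm high (handles to 165 mm), on the bench to the robot's left of the racks. Origin at the centre of its underside.
- glue_jar: Bystander: a loose amber glass jar with a dark wooden lid, 52 mm across, 65 mm high, on the bench to the robot's right of the racks. Origin at the centre of its underside.
- knife: Bystander: a loose knife with a dark wooden handle, 205 mm long and 17 mm high, lying on the bench to the left, nearer the robot than the pot. Origin under the handle's front end; x along the blade.
Not all that is in view belongs to the job. What is shaped like the flute_210 but blue is not meant.

How it is judged:
By the outcome, as a careful person would: the job done as asked, in the order asked, and still so for the second after the job is handed in, with the robot touching nothing.
It also fails if it takes over 104 s, if anything falls off the work surface, if the arm or the gripper's body presses on something with over 40 N, if the wrist force passes 120 N, or if a joint passes its speed limit or range.

## Working session

There is one attempt and no reset: what is moved stays moved. The work goes in short steps, Python scripts to look and compute and a tool call to move; the robot and the scene stay as the last step left them, time stands still between calls to the robot, and variables do not carry over. Pictures are saved under pics/ and viewed, about 12 in all and at most 16, crops included, and the job is handed in when it is done.

Besides the shell and the picture viewer there is one more tool, called in YAML: its name, and indented under it one key for each argument. send_rows: Moves the arm, as the interface text tells. Its arguments: {"type":"object","properties":{"motion":{"type":"array","items":{"type":"array","items":{"type":"array","items":{"type":"number"}}}},"fingers":{"type":"number"},"newtons":{"type":"number"}},"required":["motion"]}

```bash
mkdir -p pics; cat > h.py <<'E'
import numpy as np, cv2
from bench import read_state, cams, bot
def snap(n,f=None):
    s=cams.snapshot(n)
    if f: cv2.imwrite('pics/'+f,s['img'][:,:,::-1])
    return s
def cloud(s):
    """world xyz for every pixel (fixed cams)"""
    h,w=s['range_z'].shape
    K=np.array([[s['fx'],0,s['cx']],[0,s['fy'],s['cy']],[0,0,1.]])
    u,v=np.meshgrid(np.arange(w),np.arange(h))
    p=cv2.undistortPoints(np.stack([u,v],-1).reshape(-1,1,2).astype(float),K,np.array(s['dist'])).reshape(h,w,2)
    z=s['range_z']
    c=np.dstack([p[...,0]*z,p[...,1]*z,z])
    return (c-np.array(s['t']))@np.array(s['R'])
E
python3 - <<'E'
from h import *
print(read_state())
s=snap('top','top0.png'); P=cloud(s); np.savez('top0.npz',P=P,img=s['img'],z=s['range_z'])
print(s['R'],s['t'],s['fx'])
s=snap('side','side0.png'); P=cloud(s); np.savez('side0.npz',P=P,img=s['img'],z=s['range_z'])
E
```

```text
{'clock': 0.0, 'qpos': array([-1.17704092e+00,  2.13364478e-01, -3.50584824e-02,  1.32353177e+00,
       -1.43170624e-05,  1.57079829e+00]), 'joint_vel': array([ 0.00021517,  0.00104617, -0.00075805, -0.00256058, -0.00106554,
       -0.00150903]), 'effort': array([-2.03837844e-03, -6.86140394e+01,  4.87132466e+01,  1.70652318e-02,
       -1.39473914e-04, -2.44155211e-05]), 'position': array([ 0.19167566, -0.46137979,  0.20191229]), 'ee_rot': array([-3.14043425e+00,  1.43193228e-05,  3.93753465e-01]), 'wrist_force': array([ 0.25082058, -0.15342539, -0.18406858]), 'wrist_torque': array([ 0.02890796,  0.03892244, -0.00049776]), 'width': 0.085321601241394}
[[ 5.43834928e-04 -9.99841292e-01  1.78071682e-02]
 [-9.92584615e-01 -2.70425793e-03 -1.21525586e-01]
 [ 1.21554455e-01 -1.76090314e-02 -9.92428555e-01]] [-0.01359261  0.39715936  1.40002007] 431.41831139309335
```

View pics/top0.png

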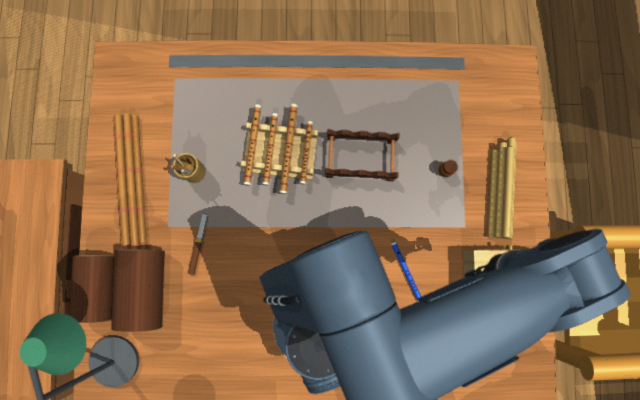

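View pics/side0.png

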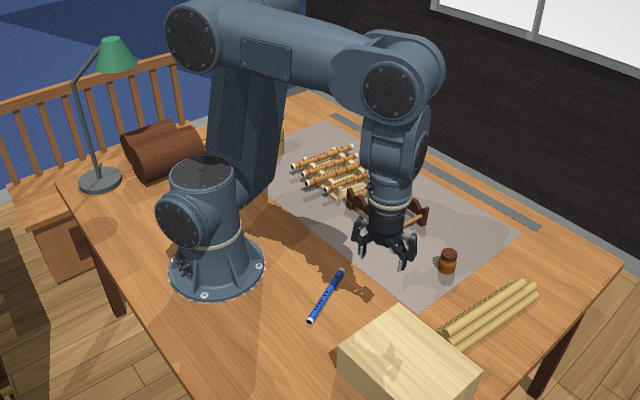

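Top view: cradle with four flutes at cols 253/270/290/308 (rows 105–190), dark empty rack to its right (cols 325–398), pot (185,166), jar (448,168), knife (200,243), blue decoy flute (407,270). The four brown ones in the cradle are the ones meant. I'll enlarge them and measure.

```bash
python3 - <<'E'
from h import *
d=np.load('top0.npz');P=d['P'];img=d['img']
c=img[85:210,225:415]; cv2.imwrite('pics/crop0.png',cv2.resize(c,None,fx=4.2,fy=4.2,interpolation=cv2.INTER_CUBIC)[:,:,::-1])
print('bench z',np.median(P[215:222,330:420,2]))
sub=P[85:210,225:415]
print('pixel m',np.linalg.norm(P[150,280]-P[150,281]))
z=sub[...,2]
# rack: z>0.06 in the right region
X=sub.reshape(-1,3)
r=X[(X[:,2]>0.035)&(X[:,2]<0.1)]
print(r.min(0),r.max(0))
for row in (135,150,165):
    print(row,[(u,*np.round(P[row,u]*1000).astype(int)) for u in range(238,326,2)])
E
```

```text
bench z 0.0009242384989022253
pixel m 0.0036709339608579877
[ 0.42799573 -0.26640223  0.03508078] [0.72908326 0.25051726 0.08270402]
135 [(238, np.int64(636), np.int64(271), np.int64(0)), (240, np.int64(636), np.int64(264), np.int64(2)), (242, np.int64(635), np.int64(257), np.int64(5)), (244, np.int64(636), np.int64(250), np.int64(3)), (246, np.int64(637), np.int64(244), np.int64(-1)), (248, np.int64(632), np.int64(235), np.int64(15)), (250, np.int64(633), np.int64(228), np.int64(13)), (252, np.int64(621), np.int64(215), np.int64(54)), (254, np.int64(620), np.int64(208), np.int64(58)), (256, np.int64(622), np.int64(203), np.int64(51)), (258, np.int64(634), np.int64(202), np.int64(9)), (260, np.int64(633), np.int64(194), np.int64(12)), (262, np.int64(633), np.int64(187), np.int64(13)), (264, np.int64(633), np.int64(181), np.int64(11)), (266, np.int64(632), np.int64(174), np.int64(16)), (268, np.int64(635), np.int64(168), np.int64(7)), (270, np.int64(621), np.int64(156), np.int64(53)), (272, np.int64(621), np.int64(149), np.int64(54)), (274, np.int64(622), np.int64(143), np.int64(51)),
[... 5005 characters left out ...]
), (298, np.int64(529), np.int64(64), np.int64(15)), (300, np.int64(529), np.int64(58), np.int64(15)), (302, np.int64(530), np.int64(51), np.int64(10)), (304, np.int64(522), np.int64(44), np.int64(46)), (306, np.int64(521), np.int64(37), np.int64(52)), (308, np.int64(529), np.int64(31), np.int64(12)), (310, np.int64(530), np.int64(24), np.int64(12)), (312, np.int64(530), np.int64(17), np.int64(12)), (314, np.int64(533), np.int64(11), np.int64(-2)), (316, np.int64(531), np.int64(4), np.int64(5)), (318, np.int64(532), np.int64(-3), np.int64(3)), (320, np.int64(531), np.int64(-10), np.int64(4)), (322, np.int64(533), np.int64(-17), np.int64(-1)), (324, np.int64(532), np.int64(-23), np.int64(1))]
```

View pics/crop0.png

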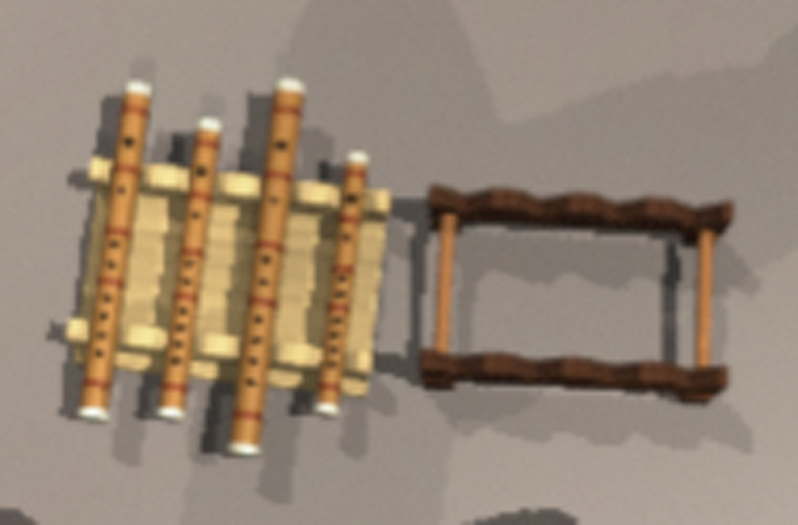

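The crop shows, left to right, medium-long, medium, longest, shortest (likely 270, 240, 300, 210), each with its blowing hole at the far end. The dark rack is empty, with four notches in each rail.

```bash
python3 - <<'E'
from h import *
d=np.load('top0.npz');P=d['P'];img=d['img'].astype(int)
# flutes: fit line through pixels z>0.048 around seed axis (crop px -> px)
seeds=[((139,88),(95,413)),((209,124),(170,413)),((289,86),(243,450)),((357,159),(327,409))]
V,U=np.mgrid[0:400,0:640]
for a,b in seeds:
    a=np.array(a)/4.2+[225,85];b=np.array(b)/4.2+[225,85]
    t=(b-a)/np.linalg.norm(b-a);n=np.array([-t[1],t[0]])
    s=(U-a[0])*t[0]+(V-a[1])*t[1];e=abs((U-a[0])*n[0]+(V-a[1])*n[1])
    m=(e<4)&(s>-4)&(s<np.linalg.norm(b-a)+4)&(P[...,2]>0.04)
    Q=P[m]; 
    near=(e<1.2)&m
    l=cv2.fitLine(P[near][:,:2].astype(np.float32),cv2.DIST_HUBER,0,.01,.01).ravel()
    dr=l[:2]*np.sign(l[0]); sx=(Q[:,:2]-l[2:])@dr
    mid=l[2:]+dr*(sx.min()+sx.max())/2
    print('flute mid',mid.round(4),'yaw',np.arctan2(dr[1],dr[0]).round(4),'len',(np.ptp(sx)).round(3),'topz',np.percentile(P[near][:,2],[50,90]).round(3))
X=P[85:210,322:415].reshape(-1,3)
r=X[(X[:,2]>0.045)&(X[:,2]<0.1)&(X[:,0]<.7)]
print('rack',cv2.minAreaRect(r[:,:2].astype(np.float32)*1000), np.percentile(r[:,2],[50,95]))
for n,sl in (('jar',np.s_[155:180,435:462]),('pot',np.s_[148:185,165:206])):
    q=P[sl].reshape(-1,3);q=q[q[:,2]>0.04];print(n,q.min(0).round(3),q.max(0).round(3))
w=cams.snapshot('wrist');print(np.array(w['mount']).round(4),w['fx'],w['cx'],w['cy'],w['dist'],bot.tcp_to_grasp)
E
```

```text
flute mid [0.4859 0.2218] yaw -0.1002 len 0.479 topz [0.057 0.06 ]
flute mid [0.4716 0.1664] yaw -0.1136 len 0.457 topz [0.055 0.059]
flute mid [0.4837 0.1049] yaw -0.1125 len 0.495 topz [0.06  0.063]
flute mid [0.4507 0.0476] yaw -0.1063 len 0.443 topz [0.053 0.057]
rack ((559.7632446289062, -145.52392578125), (235.69107055664062, 149.5077667236328), 86.85774993896484) [0.06456054 0.07816377]
jar [ 0.224 -0.46   0.041] [0.541 0.012 1.438]
pot [0.224 0.012 0.04 ] [0.547 0.455 1.438]
[[-1.700e-03 -9.505e-01 -3.106e-01  7.930e-02]
 [ 1.000e+00 -2.200e-03  1.000e-03 -4.000e-04]
 [-1.700e-03 -3.106e-01  9.506e-01 -1.717e-01]
 [ 0.000e+00  0.000e+00  0.000e+00  1.000e+00]] 307.3645653192935 319.38827435132333 196.79598436686612 [0.00313124 0.         0.         0.         0.        ] 0.0187
```

send_rows:
  motion:
    - [[0,0,-2.5,0,0,7.1],[0,0,-2.5,0,0,7.1],[0,0,-2.5,0,0,7.1],[0,0,-2.5,0,0,7.1],[3.4,-3.2,0,0,0,0],[3.4,-3.2,0,0,0,0],[3.4,-3.2,0,0,0,0],[3.4,-3.2,0,0,0,0]]

```text
clock: 0.95
position: [0.3412, -0.3469, 0.3023]
ee_rot: [-3.142, 0.0, -0.102]
wrist_force: [0.3, -0.9, 0.2]
width: 0.0852
```

send_rows:
  motion:
    - [[3.4,-3.2,0,0,0,0],[3.4,-3.2,0,0,0,0],[3.4,-3.2,0,0,0,0],[3.4,-3.2,0,0,0,0],[3.4,-3.2,0,0,0,0],[3.4,-3.2,0,0,0,0],[3.4,-3.2,0,0,0,0],[0,0,0,0,0,0]]

```text
clock: 1.75
position: [0.6027, -0.1458, 0.2998]
ee_rot: [-3.14, 0.003, -0.098]
wrist_force: [-0.5, -0.5, -0.9]
width: 0.0854
```

```bash
cat >> h.py <<'E'
from scipy.spatial.transform import Rotation as Ro
def wcloud(f=None):
    st=read_state(); s=snap('wrist',f)
    M=np.array(s['mount']); T=np.eye(4); T[:3,:3]=Ro.from_euler('xyz',st['ee_rot']).as_matrix(); T[:3,3]=st['position']
    W=T@M; s['R']=W[:3,:3].T; s['t']=-W[:3,:3].T@W[:3,3]
    P=cloud(s); P[s['range_z']<=0]=np.nan
    return s,P
E
python3 - <<'E'
from h import *
s,P=wcloud('w0.png'); np.savez('w0.npz',P=P,img=s['img'])
print(np.nanmedian(P[...,2]))
X=P.reshape(-1,3); 
r=X[(X[:,2]>0.068)&(X[:,2]<0.085)&(X[:,0]<.7)&(X[:,0]>.42)&(X[:,1]<-.01)&(X[:,1]>-.3)]
print(len(r),cv2.minAreaRect(r[:,:2].astype(np.float32)*1000), np.percentile(r[:,2],[5,50,95]))
E
```

```text
0.0013740033569278126
2406 ((557.3192749023438, -147.02194213867188), (236.16571044921875, 146.32652282714844), 86.94156646728516) [0.06879062 0.07424768 0.0760721 ]
```

View pics/w0.png

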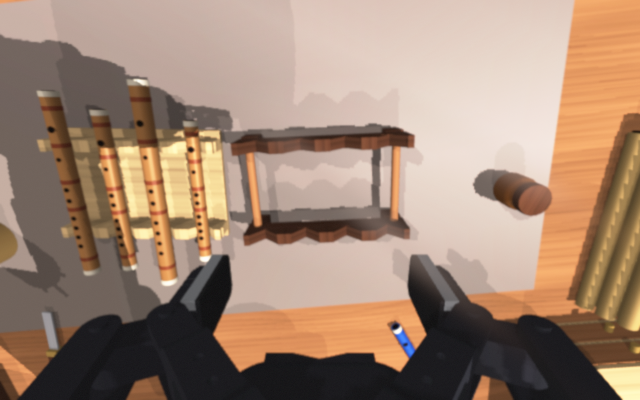

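The wrist view shows everything: flutes at (47,92)-(91,272), (98,112)-(129,268), (137,82)-(168,283) and (190,125)-(206,259), with the rack at cols 232–413. The rack's measured footprint is 236.2 x 146.3 mm, which matches its given size.

```bash
python3 - <<'E'
from h import *
d=np.load('w0.npz');P=d['P']
seeds=[((47,92),(91,272)),((98,112),(129,268)),((137,82),(168,283)),((190,125),(206,259))]
V,U=np.mgrid[0:400,0:640]
for a,b in seeds:
    a=np.array(a,float);b=np.array(b,float);L=np.linalg.norm(b-a)
    t=(b-a)/L;n=np.array([-t[1],t[0]])
    s=(U-a[0])*t[0]+(V-a[1])*t[1];e=abs((U-a[0])*n[0]+(V-a[1])*n[1])
    m=(e<12)&(s>-12)&(s<L+12)&(P[...,2]>0.04)
    Q=P[m]
    # keep ridge: nearest 10mm of line, iterate
    l=cv2.fitLine(P[m&(e<4)][:,:2].astype(np.float32),cv2.DIST_HUBER,0,.01,.01).ravel()
    for k in range(4):
        dr=l[:2]*np.sign(l[0]);nn=np.array([-dr[1],dr[0]])
        o=(Q[:,:2]-l[2:])@nn; sx=(Q[:,:2]-l[2:])@dr
        top=(abs(o)<.011)&(Q[:,2]>.045)
        l=cv2.fitLine(Q[top][:,:2].astype(np.float32),cv2.DIST_HUBER,0,.01,.01).ravel()
    dr=l[:2]*np.sign(l[0]);nn=np.array([-dr[1],dr[0]]);o=(Q[:,:2]-l[2:])@nn; sx=(Q[:,:2]-l[2:])@dr
    k=abs(o)<.006; lo,hi=sx[k].min(),sx[k].max(); mid=l[2:]+dr*(lo+hi)/2
    print('mid',mid.round(4),'yaw',np.arctan2(dr[1],dr[0]).round(4),'len',(hi-lo).round(3),'topz',np.percentile(Q[k][:,2],[50,85]).round(3))
c=np.array([.5573,-.147]);y=-.0534;R=np.array([[np.cos(y),-np.sin(y)],[np.sin(y),np.cos(y)]])
for v in (.09,.03,-.03,-.09): print('notch',(c+R@[0,v]).round(4))
E
```

```text
mid [0.5894 0.2092] yaw -0.1161 len 0.27 topz [0.052 0.056]
mid [0.575  0.1512] yaw -0.1228 len 0.24 topz [0.051 0.054]
mid [0.5756 0.0883] yaw -0.1107 len 0.3 topz [0.055 0.058]
mid [0.564  0.0344] yaw -0.1143 len 0.21 topz [0.051 0.052]
notch [ 0.5621 -0.0571]
notch [ 0.5589 -0.117 ]
notch [ 0.5557 -0.177 ]
notch [ 0.5525 -0.2369]
```

Lengths read 270, 240, 300 and 210 mm from left to right, which matches the list. Starting with the 210: hover above it with the jaws half open.

send_rows:
  motion:
    - [[-0.97,-2.93,3.5,0,0,0.7],[-0.97,-2.93,3.5,0,0,0],[-0.97,-2.93,3.5,0,0,0],[-0.97,-2.93,3.5,0,0,0],[-0.97,-2.93,3.5,0,0,0],[-0.97,-2.93,3.5,0,0,0],[0,0,0,0,0,0],[0,0,0,0,0,0]]
  fingers: 0.52
  newtons: 25

```text
clock: 2.6
position: [0.5568, -0.0131, 0.0975]
ee_rot: [-3.106, 0.0, -0.044]
wrist_force: [0.0, 0.5, 1.6]
width: 0.044
```

```bash
python3 - <<'E'
from h import *
s,P=wcloud('w1.png'); np.savez('w1.npz',P=P,img=s['img']);print(read_state()['width'])
E
```

```text
0.04457365172021382
```

View pics/w1.png

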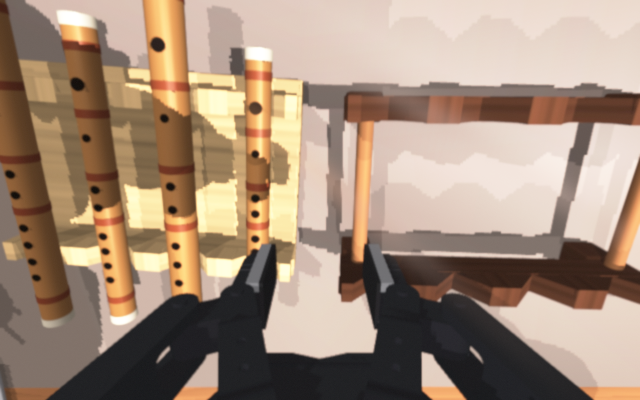

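The row fell short (rotation and y lagged because the joint speed was capped), so I'll use smaller rows and a helper that works out the remaining difference. I'll also refine the flute lines from this near view.

```bash
cat >> h.py <<'E'
def go(x,y,z,yaw,ref=None):
    """print remaining turn (deg, tool) and shift (cm, in target frame); also the position error now"""
    st=read_state(); R0=Ro.from_euler('xyz',st['ee_rot']); R1=Ro.from_euler('xyz',[np.pi,0,yaw])
    print('turn',np.degrees((R0.inv()*R1).as_rotvec()).round(2),'shift',(R1.inv().apply(np.array([x,y,z])-st['position'])*100).round(2),'w',round(st['width'],4),'F',st['wrist_force'].round(1),'t',st['clock'])
E
python3 - <<'E'
from h import *
P=np.load('w1.npz')['P']; X=P.reshape(-1,3); X=X[np.isfinite(X[:,0])]
for y0 in (.0355,.0925,.1535):
  out=[]
  for x in np.arange(.56,.64,.01):
    yc=y0-.112*(x-.57)
    q=X[(abs(X[:,0]-x)<.006)&(abs(X[:,1]-yc)<.03)&(X[:,2]>.042)&(abs(x-.5)>0)]
    if len(q)>20: out.append((x,(q[:,1].min()+q[:,1].max())/2,np.ptp(q[:,1]),q[:,2].max()))
  out=np.array(out); print(out.round(4)); print(np.polyfit(out[:,0],out[:,1],1))
go(.564,.036,.024,-.11)
E
```

```text
[[0.56   0.0266 0.0399 0.213 ]
 [0.57   0.0267 0.0423 0.2178]
 [0.58   0.0239 0.0391 0.2187]
 [0.59   0.0332 0.0177 0.0532]
 [0.6    0.0319 0.0183 0.0532]
 [0.61   0.0307 0.0188 0.054 ]
 [0.62   0.02   0.0395 0.054 ]
 [0.63   0.029  0.0595 0.0535]]
[0.00332382 0.02576854]
[[0.56   0.0959 0.0223 0.0606]
 [0.57   0.0948 0.0231 0.0604]
 [0.58   0.0937 0.0231 0.0604]
 [0.59   0.093  0.0236 0.0606]
 [0.6    0.0917 0.0238 0.0603]
 [0.61   0.0903 0.0228 0.0605]
 [0.62   0.0893 0.0232 0.0611]
 [0.63   0.0858 0.0598 0.0611]]
[-0.13050349  0.16945871]
[[0.56   0.1564 0.0195 0.0555]
 [0.57   0.1553 0.0197 0.0553]
 [0.58   0.1542 0.0201 0.0555]
 [0.59   0.1527 0.0194 0.0555]
 [0.6    0.151  0.019  0.0561]
 [0.61   0.1503 0.0191 0.0555]
 [0.62   0.1491 0.0192 0.0555]
 [0.63   0.1375 0.0413 0.0561]]
[-0.20984188  0.27564463]
turn [-2.06 -0.04  3.74] shift [ 0.06 -4.97  7.44] w 0.0446 F [ 0.  -0.1  0.3] t 2.65
```

send_rows:
  motion:
    - [[0,0,0,-1.03,0,2.15],[0,0,0,-1.03,0,2.15],[0,-1.25,0,0,0,0],[0,-1.25,0,0,0,0],[0,-1.25,0,0,0,0],[0,-1.25,0,0,0,0],[0,0,0,0,0,0]]

```text
clock: 3.35
position: [0.5573, -0.0088, 0.0982]
ee_rot: [-3.1, 0.002, -0.041]
wrist_force: [0.0, -0.6, 0.6]
width: 0.044
```

```bash
python3 -c "
from h import *
go(.564,.0362,.024,-.12)"
```

```text
turn [-2.38  0.23  4.55] shift [ 0.13 -4.55  7.42] w 0.044 F [ 0.  -0.6  0.6] t 3.35
```

```bash
python3 -c "
from h import *
s=read_state();print(s['qpos'].round(3),s['joint_vel'].round(3),s['position'],s['ee_rot'])"
```

```text
[-0.042  0.372 -0.086  1.115  0.042  3.141] [-0.013 -0.001 -0.004 -0.003 -0.01  -0.   ] [ 0.55727747 -0.00883122  0.09817951] [-3.09996303e+00  2.31329229e-03 -4.05655918e-02]
```

Joint 6 is at its limit (3.141), so the yaw it needs is out of range. I'll take the half-turned grasp instead, turning back about 175° after a small lift.

send_rows:
  motion:
    - [[0,0,-1,0,0,-8.36],[0,0,-1,0,0,-8.36],[0,0,-1,0,0,-8.36],[0,0,0,0,0,-8.36],[0,0,0,0,0,-8.36],[0,0,0,0,0,-8.36],[0,0,0,0,0,-8.36],[0,0,0,0,0,-8.36]]

```text
clock: 4.15
position: [0.5572, -0.0109, 0.1281]
ee_rot: [-3.123, -0.037, 1.131]
wrist_force: [0.5, 0.8, -0.8]
width: 0.0442
```

send_rows:
  motion:
    - [[0,0,0,0,0,-8.36],[0,0,0,0,0,-8.36],[0,0,0,0,0,-8.36],[0,0,0,0,0,-8.36],[0,0,0,0,0,-8.36],[0,0,0,0,0,-8.36],[0,0,0,0,0,-8.36],[0,0,0,0,0,-8.36]]

```text
clock: 4.95
position: [0.5572, -0.011, 0.1281]
ee_rot: [3.115, -0.031, 2.299]
wrist_force: [0.1, -0.0, 0.3]
width: 0.0443
```

send_rows:
  motion:
    - [[0,0,0,0,0,-8.36],[0,0,0,0,0,-8.36],[0,0,0,0,0,-8.36],[0,0,0,0,0,-8.36],[0,0,0,0,0,-8.36],[0,0,0,0,0,0]]

```text
clock: 5.55
position: [0.5572, -0.0109, 0.1281]
ee_rot: [3.101, -0.006, 3.025]
wrist_force: [0.1, -0.8, 0.1]
width: 0.0444
```

```bash
python3 -c "
from h import *
go(.564,.0362,.024,-.12+np.pi);s=read_state();print(s['qpos'].round(3),s['position'],s['ee_rot'])"
```

```text
turn [ 2.34 -0.32  0.19] shift [-0.11  4.76 10.41] w 0.0444 F [ 0.1 -0.8  0.1] t 5.55
[-0.045  0.356 -0.031  1.186  0.041  0.072] [ 0.55717913 -0.01094801  0.12806589] [ 3.1007533  -0.00551476  3.02501083]
```

send_rows:
  motion:
    - [[0,0,0,1.17,-0.16,0.1],[0,0,0,1.17,-0.16,0.1],[0,1.2,0.8,0,0,0],[0,1.2,0.8,0,0,0],[0,1.2,0.8,0,0,0],[0,1.2,0.8,0,0,0],[0,0,0,0,0,0]]

```text
clock: 6.25
position: [0.5624, 0.0382, 0.0945]
ee_rot: [-3.142, -0.002, 3.02]
wrist_force: [-1.0, -0.4, 0.5]
width: 0.0448
```

```bash
python3 -c "
from h import *
go(.564,.0362,.024,-.12+np.pi);wcloud('w2.png')"
```

```text
turn [-0.   -0.13 -0.09] shift [-0.19 -0.18  7.05] w 0.0448 F [-1.  -0.4  0.5] t 6.25
```

View pics/w2.png

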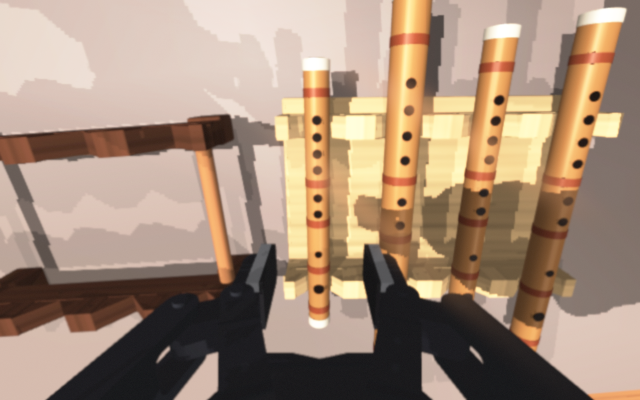

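The 210 lies midway between the fingers (flute at col 318, fingers at 265 and 375). Descend and close.

send_rows:
  motion:
    - [[-0.1,-0.1,1.6,0,0,0],[-0.1,-0.1,1.6,0,0,0],[0,0,1.6,0,0,0],[0,0,1.2,0,0,0],[0,0,1.0,0,0,0],[0,0,0,0,0,0],[0,0,0,0,0,0]]

```text
clock: 7.0
position: [0.565, 0.0343, 0.0265]
ee_rot: [3.142, 0.0, 3.018]
wrist_force: [-0.9, 1.3, -0.1]
width: 0.0445
```

send_rows:
  motion:
    - [[0,0,0,0,0,0],[0,0,0,0,0,0],[0,0,0,0,0,0],[0,0,0,0,0,0],[0,0,0,0,0,0],[0,0,0,0,0,0]]
  fingers: 0

```text
clock: 7.6
position: [0.5649, 0.0343, 0.0261]
ee_rot: [3.141, -0.0, 3.018]
wrist_force: [-0.2, -0.3, -0.5]
width: -0.0002
```

Width went to 0, so it missed the flute. Looking.

```bash
python3 -c "
from h import *
wcloud('w3.png')"
```

```text
(no output)
```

View pics/w3.png

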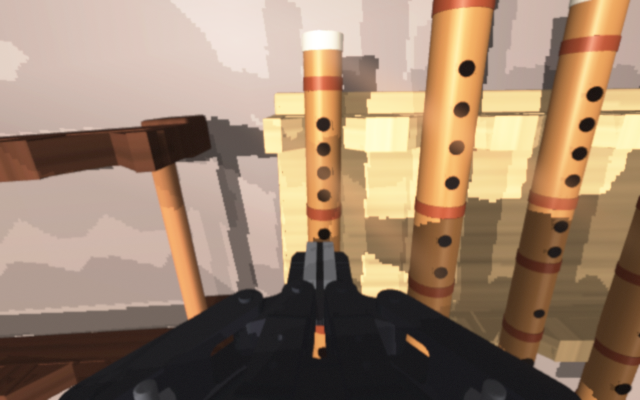

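```bash
python3 - <<'E'
from h import *
s,P=wcloud()
for v in (40,100,130,180,225,236,242,248,256,265,280,300,335,350):
    print(v,[P[v,u].round(4).tolist() for u in (314,322,330)])
go(.564,.0362,.024,-.12+np.pi)
E
```

```text
40 [[0.4624, 0.0447, 0.0521], [0.4631, 0.0481, 0.0536], [0.4633, 0.0515, 0.0524]]
100 [[0.4867, 0.0415, 0.0507], [0.4871, 0.0451, 0.0508], [0.4876, 0.0488, 0.051]]
130 [[0.5001, 0.0397, 0.0496], [0.5004, 0.0435, 0.0513], [0.5008, 0.0472, 0.0522]]
180 [[0.5241, 0.0366, 0.0506], [0.5243, 0.0406, 0.0516], [0.5248, 0.0445, 0.0518]]
225 [[0.5484, 0.0334, 0.0498], [0.5479, 0.0377, 0.0521], [0.5489, 0.0417, 0.051]]
236 [[0.5544, 0.0326, 0.0504], [0.5541, 0.0369, 0.0522], [0.555, 0.041, 0.0513]]
242 [[0.5528, 0.033, 0.0608], [0.5533, 0.0369, 0.0606], [0.5543, 0.0408, 0.0596]]
248 [[0.5529, 0.0331, 0.0668], [0.5532, 0.0369, 0.0671], [0.5542, 0.0406, 0.0662]]
256 [[0.5535, 0.0332, 0.0733], [0.5541, 0.0368, 0.0732], [0.5538, 0.0404, 0.0745]]
265 [[0.553, 0.0334, 0.0822], [0.5538, 0.0367, 0.0815], [0.5537, 0.0402, 0.0825]]
280 [[0.5539, 0.0335, 0.092], [0.5539, 0.0367, 0.0927], [0.5541, 0.0398, 0.0929]]
300 [[0.5567, 0.0332, 0.1008], [0.563, 0.0355, 0.0929], [0.5536, 0.0394, 0.106]]
335 [[0.5717, 0.0313, 0.102], [0.6171, 0.0292, 0.0521], [0.5693, 0.0377, 0.1054]]
350 [[0.6303, 0.0227, 0.0492], [0.6282, 0.0278, 0.052], [0.5724, 0.0372, 0.1093]]
turn [ 0.   -0.01 -0.18] shift [0.1  0.18 0.21] w -0.0001 F [-1.  -0.2  0.1] t 7.7
```

```bash
python3 - <<'E'
from h import *
for f,tz in (('w1.npz',.0975),('w0.npz',.2998)):
    P=np.load(f)['P']
    m=(P[...,2]>tz-.03)&(P[...,2]<tz+.06)
    q=P[m]; i=np.where(m)
    o=np.argsort(q[:,2])[:400:40]
    print(f,len(q)); print(np.c_[i[1][o],i[0][o],(q[o]*1000).round(1)])
s,P=wcloud()
m=(P[...,2]>.055)&(P[...,2]<.07); print((P[m].min(0),P[m].max(0)))
v,u=np.where(m);print(u.min(),u.max(),v.min(),v.max())
E
```

```text
w1.npz 10161
[[ 505.   111.   622.1 -130.2   67.5]
 [ 557.   299.   483.7 -186.8   67.6]
 [ 607.   114.   617.5 -191.5   67.7]
 [ 637.   302.   480.1 -244.5   67.7]
 [ 428.   280.   502.4  -90.6   67.8]
 [ 560.   289.   492.6 -187.1   67.9]
 [ 609.   111.   619.3 -192.    68. ]
 [ 413.   110.   625.3  -73.7   68.1]
 [ 555.   301.   482.4 -185.2   68.2]
 [ 601.   286.   494.9 -215.3   68.3]]
w0.npz 1899
[[ 231.   276.   603.2 -102.5  341.1]
 [ 230.   273.   606.  -103.1  343. ]
 [ 410.   272.   598.6 -188.5  343.9]
 [ 409.   283.   593.1 -187.8  344.6]
 [ 408.   290.   589.8 -187.1  345.3]
 [ 415.   254.   609.1 -190.4  345.7]
 [ 213.   254.   618.5  -98.6  346.3]
 [ 227.   269.   610.5 -103.6  346.7]
 [ 227.   273.   608.7 -103.4  347.3]
 [ 229.   291.   599.3 -102.7  347.7]]
(array([ 0.45528669, -0.1627945 ,  0.05500003]), array([0.68556712, 0.21231963, 0.069997  ]))
0 639 0 399
```

The depth shows the fingertips end about 28 mm short of the reported TCP: fully open they sit 41 mm behind it rather than 13, and shut they hover just above the flute. The flute hasn't moved. So grasps and placings need a TCP 28 mm lower. I'll back off 1 cm, open, and check the tip height before descending.

send_rows:
  motion:
    - [[0.1,0.18,-1,0,0,0],[0,0,0,0,0,0],[0,0,0,0,0,0],[0,0,0,0,0,0],[0,0,0,0,0,0]]
  fingers: 0.52

```text
clock: 8.25
position: [0.564, 0.0362, 0.036]
ee_rot: [3.142, -0.0, 3.018]
wrist_force: [0.5, -0.2, -0.7]
width: 0.0441
```

```bash
python3 - <<'E'
from h import *
go(.564,.0362,-.004,-.12+np.pi)
s,P=wcloud()
st=read_state();R=Ro.from_euler('xyz',st['ee_rot'])
T=R.inv().apply(P.reshape(-1,3)-st['position']).reshape(P.shape)*1000
m=(abs(T[...,0])<15)&(abs(T[...,1])<60)&(T[...,2]<-8)&(T[...,2]>-50)
q=T[m]
for sgn in (1,-1):
    k=q[(q[:,1]*sgn>5)]; k=k[np.argsort(-k[:,2])]; print(len(k),k[:60:6].round(1).tolist())
E
```

```text
turn [ 0.   -0.01 -0.18] shift [-0. -0.  4.] w 0.0441 F [ 0.5 -0.2 -0.7] t 8.25
2360 [[6.9, 48.9, -8.2], [-9.2, 48.9, -8.5], [14.1, 48.6, -9.0], [10.5, 8.8, -9.3], [-6.6, 9.0, -9.5], [-5.8, 9.0, -9.7], [-1.2, 48.5, -9.9], [-9.7, 48.6, -10.0], [-3.8, 48.7, -10.0], [5.3, 48.5, -10.2]]
860 [[-7.4, -8.8, -8.1], [-14.5, -8.2, -8.6], [-4.9, -8.1, -9.1], [-3.9, -8.0, -9.7], [-12.3, -8.2, -9.9], [-8.7, -8.1, -10.5], [-12.7, -8.1, -10.5], [-2.7, -6.8, -10.7], [-0.1, -7.3, -10.9], [0.0, -7.9, -11.0]]
```

send_rows:
  motion:
    - [[0,0,0.8,0,0,0],[0,0,0.8,0,0,0],[0,0,0.8,0,0,0],[0,0,0.8,0,0,0],[0,0,0.6,0,0,0],[0,0,0,0,0,0]]

```text
clock: 8.9
position: [0.5633, 0.0362, -0.003]
ee_rot: [-3.141, -0.002, 3.018]
wrist_force: [0.1, 0.6, -0.1]
width: 0.0448
```

send_rows:
  motion:
    - [[0,0,0,0,0,0],[0,0,0,0,0,0],[0,0,0,0,0,0],[0,0,0,0,0,0],[0,0,0,0,0,0],[0,0,0,0,0,0]]
  fingers: 0

```text
clock: 9.5
position: [0.5644, 0.0366, -0.0015]
ee_rot: [3.141, 0.001, 3.019]
wrist_force: [-0.6, 5.3, 5.1]
width: 0.0171
```

Gripped (17.1 mm on the 18 mm tube). Lift, turn to the rack's yaw and carry it to the rightmost notch.

send_rows:
  motion:
    - [[0,0,-1.0,0,0,0],[0,0,-2.0,0,0,0],[0,0,-2.0,0,0,0],[0,0,-2.0,0,0,-1.0],[0,0,-2.0,0,0,-1.0],[0,-2,0,0,0,-1.0],[0,-3,0,0,0,-0.95],[0,-3.0,0,0,0,0]]

```text
clock: 10.3
position: [0.5585, -0.0446, 0.0889]
ee_rot: [-3.141, 0.001, 3.089]
wrist_force: [0.6, -0.2, 0.6]
width: 0.0171
```

send_rows:
  motion:
    - [[0,-3.2,0,0,0,0],[0,-3.2,0,0,0,0],[0,-3.2,0,0,0,0],[0,-3.2,0,0,0,0],[0,-3.2,0,0,0,0],[0,-2.4,0,0,0,0],[0,-1.0,0,0,0,0],[0,0,0,0,0,0]]

```text
clock: 11.1
position: [0.5478, -0.2383, 0.0883]
ee_rot: [-3.141, -0.0, 3.086]
wrist_force: [-0.3, 0.8, -0.3]
width: 0.0171
```

```bash
python3 - <<'E'
from h import *
go(.5525,-.2369,.023,-.0534+np.pi)
s,P=wcloud('w4.png');np.savez('w4.npz',P=P)
E
```

```text
turn [-0.02 -0.01 -0.15] shift [-0.46  0.17  6.53] w 0.0171 F [-0.3  0.8 -0.3] t 11.1
```

View pics/w4.png

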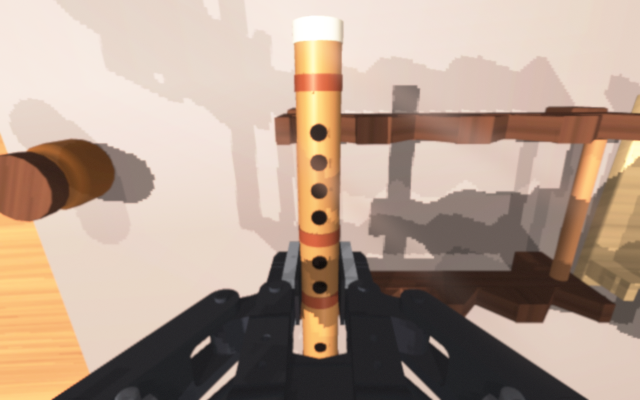

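The 210 is held level with its holes up, above the right end of the rack; the jar is well clear at (70,175).

```bash
cat >> h.py <<'E'
def held(P):
    st=read_state();R=Ro.from_euler('xyz',st['ee_rot'])
    T=R.inv().apply(P.reshape(-1,3)-st['position'])*1000
    q=T[(abs(T[:,1])<14)&(T[:,2]<-30)&(T[:,2]>-80)&(T[:,0]>18)&(T[:,0]<170)]
    for a in range(20,160,20):
        k=q[abs(q[:,0]-a)<6]
        if len(k)>10: print(a,'ymid',((k[:,1].min()+k[:,1].max())/2).round(1),'w',np.ptp(k[:,1]).round(1),'top',np.percentile(k[:,2],5).round(1))
    print('end',q[:,0].max().round(1))
E
python3 - <<'E'
from h import *
held(np.load('w4.npz')['P'])
E
```

```text
20 ymid -1.1 w 18.5 top -54.2
40 ymid -1.5 w 17.8 top -54.0
60 ymid -1.4 w 18.0 top -54.1
80 ymid -1.5 w 18.7 top -54.2
100 ymid -1.5 w 18.5 top -54.3
end 106.3
```

send_rows:
  motion:
    - [[-0.23,0.09,1.0,0,0,0],[-0.23,0.08,1.0,0,0,0],[0,0,1.0,0,0,0],[0,0,1.0,0,0,0],[0,0,0.5,0,0,0],[0,0,0.5,0,0,0],[0,0,0,0,0,0]]

```text
clock: 11.85
position: [0.5524, -0.2357, 0.0374]
ee_rot: [3.141, -0.001, 3.087]
wrist_force: [-0.4, 0.4, -0.8]
width: 0.0168
```

send_rows:
  motion:
    - [[0,0,0.3,0,0,0],[0,0,0.3,0,0,0],[0,0,0.3,0,0,0],[0,0,0.3,0,0,0],[0,0,0.2,0,0,0],[0,0,0,0,0,0]]

```text
clock: 12.45
position: [0.5527, -0.2361, 0.0241]
ee_rot: [-3.141, 0.0, 3.087]
wrist_force: [-1.3, -2.4, 0.7]
width: 0.0171
```

```bash
python3 - <<'E'
from h import *
go(.5525,-.2369,.0227,-.0534+np.pi)
s,P=wcloud();np.savez('w5.npz',P=P)
held(P)
X=P.reshape(-1,3)
r=X[(X[:,2]>0.07)&(X[:,2]<0.079)&(X[:,1]<-.015)&(X[:,1]>-.275)&(X[:,0]>.47)&(X[:,0]<.5)]
print(len(r),r.min(0),r.max(0))
E
```

```text
turn [-0.02  0.   -0.06] shift [ 0.02 -0.08  0.14] w 0.0171 F [-1.3 -2.4  0.7] t 12.45
20 ymid -0.0 w 18.5 top -54.0
40 ymid -0.4 w 17.7 top -53.9
60 ymid -0.0 w 28.0 top -53.7
80 ymid -0.3 w 18.3 top -53.8
100 ymid -0.4 w 18.7 top -53.9
end 106.3
11151 [ 0.47000799 -0.26150453  0.07000197] [ 0.49999505 -0.12830155  0.07899392]
```

send_rows:
  motion:
    - [[0,-0.08,0.07,0,0,0],[0,0,0.07,0,0,0],[0,0,0,0,0,0]]

```text
clock: 12.8
position: [0.5529, -0.2367, 0.0234]
ee_rot: [-3.142, 0.001, 3.087]
wrist_force: [-3.3, 0.3, 11.7]
width: 0.0169
```

send_rows:
  motion:
    - [[0,0,0,0,0,0],[0,0,0,0,0,0],[0,0,0,0,0,0],[0,0,0,0,0,0],[0,0,0,0,0,0]]
  fingers: 0.5

```text
clock: 13.3
position: [0.5526, -0.2366, 0.0226]
ee_rot: [3.141, -0.0, 3.087]
wrist_force: [-0.3, 0.4, 0.1]
width: 0.0429
```

```bash
python3 - <<'E'
from h import *
go(.5525,-.2369,.0227,-.0534+np.pi)
s,P=wcloud();held(P)
E
```

```text
turn [ 0.01 -0.01 -0.05] shift [ 0.01 -0.03 -0.01] w 0.0429 F [-0.3  0.4  0.1] t 13.3
20 ymid -0.0 w 18.5 top -55.1
40 ymid -0.0 w 17.7 top -55.0
60 ymid 0.0 w 28.0 top -54.9
80 ymid -0.1 w 18.5 top -55.0
100 ymid -0.2 w 18.8 top -55.2
end 106.0
```

The 210 is bedded: its top reads 77.6 mm against 76.7 expected, it is level, and the force fell to about 0 on release. Next the 300.

send_rows:
  motion:
    - [[0,0,-1.0,0,0,0],[0,0,-2.0,0,0,0],[0,0,-2.5,0,0,0],[0,0,-2.5,0,0,1.25],[0.1,2,0,0,0,1.25],[0.1,3,0,0,0,1.25],[0.2,3.2,0,0,0,0],[0.2,3.2,0,0,0,0]]

```text
clock: 14.15
position: [0.5589, -0.1216, 0.1036]
ee_rot: [3.142, 0.001, 3.021]
wrist_force: [0.4, 0.8, 0.2]
width: 0.0427
```

send_rows:
  motion:
    - [[0.2,3.2,0,0,0,0],[0.2,3.2,0,0,0,0],[0.2,3.2,0,0,0,0],[0.2,3.2,0,0,0,0],[0.2,3.2,0,0,0,0],[0.2,3.2,0,0,0,0],[0.1,2.4,0,0,0,0],[0,0,0,0,0,0]]

```text
clock: 14.95
position: [0.5719, 0.096, 0.1034]
ee_rot: [3.141, 0.001, 3.025]
wrist_force: [-0.4, 0.4, 0.0]
width: 0.0427
```

```bash
cat >> h.py <<'E'
def under(P):
    """flute below the open gripper, world: line and near-end"""
    st=read_state();R=Ro.from_euler('xyz',st['ee_rot'])
    T=R.inv().apply(P.reshape(-1,3)-st['position'])*1000
    Z=P.reshape(-1,3)[:,2]
    q=T[(abs(T[:,1])<24)&(Z>.051)&(Z<.066)&(T[:,0]>18)&(T[:,0]<190)]
    for a in range(20,180,20):
        k=q[abs(q[:,0]-a)<6]
        if len(k)>10: print(a,'ymid',((k[:,1].min()+k[:,1].max())/2).round(1),'w',np.ptp(k[:,1]).round(1))
    k=q[abs(q[:,1])<8]; print('end',k[:,0].max().round(1))
E
python3 - <<'E'
from h import *
go(.5756,.0943,.002,-.12+np.pi)
s,P=wcloud();under(P)
E
```

```text
turn [0.04 0.03 0.19] shift [-0.39 -0.13 10.14] w 0.0427 F [-0.4  0.4  0. ] t 14.95
20 ymid 1.4 w 23.2
40 ymid 1.3 w 22.9
60 ymid -0.1 w 47.8
80 ymid 1.4 w 22.9
100 ymid 1.1 w 22.8
120 ymid 1.1 w 23.6
140 ymid 0.8 w 22.2
end 136.7
```

send_rows:
  motion:
    - [[-0.2,0,2,0,0,0.2],[-0.2,0,2,0,0,0],[0,0,2,0,0,0],[0,0,1.5,0,0,0],[0,0,1.2,0,0,0],[0,0,0.9,0,0,0],[0,0,0.5,0,0,0],[0,0,0,0,0,0]]

```text
clock: 15.8
position: [0.5755, 0.0927, 0.0015]
ee_rot: [-3.141, -0.0, 3.018]
wrist_force: [0.3, -0.3, 0.5]
width: 0.0427
```

send_rows:
  motion:
    - [[0,0,0,0,0,0],[0,0,0,0,0,0],[0,0,0,0,0,0],[0,0,0,0,0,0],[0,0,0,0,0,0],[0,0,0,0,0,0]]
  fingers: 0

```text
clock: 16.4
position: [0.5767, 0.0954, 0.003]
ee_rot: [3.137, 0.002, 3.02]
wrist_force: [-1.3, 16.6, 2.8]
width: 0.0228
```

send_rows:
  motion:
    - [[0,0,-1.0,0,0,0],[0,0,-2.0,0,0,0],[0,0,-2.5,0,0,0],[0,0,-2.5,0,0,-1.0],[0,0,-1.5,0,0,-1.0],[0,-2,0,0,0,-1.0],[0,-3,0,0,0,-1.0],[0.1,-3.0,0,0,0,0]]

```text
clock: 17.2
position: [0.5694, 0.0124, 0.0977]
ee_rot: [-3.141, 0.001, 3.09]
wrist_force: [0.7, -1.3, -1.2]
width: 0.0228
```

send_rows:
  motion:
    - [[0.1,-3.2,0,0,0,0],[0.1,-3.2,0,0,0,0],[0.1,-3.2,0,0,0,0],[0.1,-3.2,0,0,0,0],[0.1,-3.2,0,0,0,0],[0,-2.0,0,0,0,0],[0,-1.0,0,0,0,0],[0,0,0,0,0,0]]

```text
clock: 18.0
position: [0.5541, -0.1772, 0.0971]
ee_rot: [-3.141, 0.0, 3.087]
wrist_force: [-1.0, 0.7, -0.9]
width: 0.0229
```

```bash
python3 - <<'E'
from h import *
go(.5557,-.177,.028,-.0534+np.pi)
s,P=wcloud('w6.png');held(P)
E
```

```text
turn [-0.01  0.03 -0.08] shift [-0.16  0.03  6.91] w 0.0229 F [-1.   0.7 -0.9] t 18.0
20 ymid -1.0 w 23.8 top -56.9
40 ymid -1.1 w 23.8 top -57.0
60 ymid -1.0 w 23.7 top -57.1
80 ymid -1.1 w 23.8 top -57.1
100 ymid -1.0 w 23.9 top -57.1
end 112.2
```

View pics/w6.png

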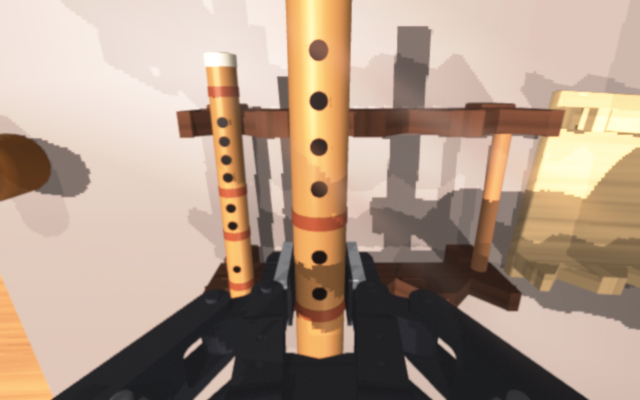

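The 300 is held level with holes up over the third notch, and the 210 lies settled in the fourth (col 225). Lower.

send_rows:
  motion:
    - [[-0.08,0.03,1.2,0,0,0],[-0.08,0,1.2,0,0,0],[0,0,1.0,0,0,0],[0,0,1.0,0,0,0],[0,0,0.6,0,0,0],[0,0,0.4,0,0,0],[0,0,0,0,0,0]]

```text
clock: 18.75
position: [0.5554, -0.176, 0.0422]
ee_rot: [3.141, -0.001, 3.088]
wrist_force: [0.1, 0.1, 0.0]
width: 0.0229
```

send_rows:
  motion:
    - [[0,0,0.3,0,0,0],[0,0,0.3,0,0,0],[0,0,0.3,0,0,0],[0,0,0.3,0,0,0],[0,0,0.3,0,0,0],[0,0,0,0,0,0]]

```text
clock: 19.35
position: [0.5558, -0.1767, 0.0279]
ee_rot: [-3.141, 0.0, 3.088]
wrist_force: [-0.1, -3.2, 1.6]
width: 0.0231
```

```bash
python3 - <<'E'
from h import *
go(.5557,-.177,.0272,-.0534+np.pi)
E
```

```text
turn [-0.06  0.03 -0.02] shift [ 0.01 -0.03  0.07] w 0.0231 F [-0.1 -3.2  1.6] t 19.35
```

send_rows:
  motion:
    - [[0,-0.05,0.05,0,0,0],[0,0,0.05,0,0,0],[0,0,0,0,0,0]]

```text
clock: 19.65
position: [0.5559, -0.1768, 0.0277]
ee_rot: [-3.141, 0.001, 3.088]
wrist_force: [-6.7, 1.3, 16.7]
width: 0.0228
```

send_rows:
  motion:
    - [[0,0,0,0,0,0],[0,0,0,0,0,0],[0,0,0,0,0,0],[0,0,0,0,0,0],[0,0,0,0,0,0]]
  fingers: 0.52

```text
clock: 20.15
position: [0.5556, -0.1766, 0.0266]
ee_rot: [3.141, -0.0, 3.088]
wrist_force: [0.8, -0.7, -0.5]
width: 0.0448
```

send_rows:
  motion:
    - [[0,0,-1.0,0,0,0],[0,0,-2.0,0,0,0],[0,0,-2.5,0,0,0],[0,0,-2.0,0,0,1.25],[0.1,2,0,0,0,1.25],[0.1,3,0,0,0,1.25],[0.2,3.2,0,0,0,0],[0.2,3.2,0,0,0,0]]

```text
clock: 20.95
position: [0.5618, -0.0616, 0.1026]
ee_rot: [3.141, 0.001, 3.022]
wrist_force: [1.0, -0.4, -0.1]
width: 0.0444
```

send_rows:
  motion:
    - [[0.2,3.2,0,0,0,0],[0.2,3.2,0,0,0,0],[0.2,3.2,0,0,0,0],[0.2,3.2,0,0,0,0],[0.2,3.2,0,0,0,0],[0.2,3.2,0,0,0,0],[0.1,2.4,0,0,0,0],[0,0,0,0,0,0]]

```text
clock: 21.75
position: [0.5744, 0.1562, 0.1023]
ee_rot: [3.141, 0.0, 3.026]
wrist_force: [-0.5, -0.4, 0.5]
width: 0.0445
```

```bash
python3 - <<'E'
from h import *
go(.575,.1547,-.001,-.12+np.pi)
s,P=wcloud();under(P)
E
```

```text
turn [0.05 0.03 0.24] shift [-0.07 -0.14 10.33] w 0.0445 F [-0.5 -0.4  0.5] t 21.75
20 ymid 1.8 w 16.4
40 ymid 1.8 w 16.1
60 ymid -0.3 w 46.6
80 ymid 1.1 w 16.5
100 ymid 1.5 w 16.8
120 ymid 1.1 w 16.9
end 120.1
```

send_rows:
  motion:
    - [[-0.05,0.15,2,0,0,0.24],[0,0,2,0,0,0],[0,0,2,0,0,0],[0,0,1.5,0,0,0],[0,0,1.2,0,0,0],[0,0,1.0,0,0,0],[0,0,0.6,0,0,0],[0,0,0,0,0,0]]

```text
clock: 22.6
position: [0.5747, 0.1546, -0.0018]
ee_rot: [-3.141, -0.001, 3.018]
wrist_force: [0.3, 0.8, 0.8]
width: 0.0441
```

send_rows:
  motion:
    - [[0,0,0,0,0,0],[0,0,0,0,0,0],[0,0,0,0,0,0],[0,0,0,0,0,0],[0,0,0,0,0,0],[0,0,0,0,0,0]]
  fingers: 0

```text
clock: 23.2
position: [0.5758, 0.1561, -0.0003]
ee_rot: [3.139, 0.001, 3.019]
wrist_force: [0.9, 6.8, 2.5]
width: 0.0187
```

send_rows:
  motion:
    - [[0,0,-1.0,0,0,0],[0,0,-2.0,0,0,0],[0,0,-2.5,0,0,0],[0,0,-2.5,0,0,-1.0],[0,0,-1.7,0,0,-1.0],[0,-2,0,0,0,-1.0],[0,-3,0,0,0,-1.0],[0,-3.2,0,0,0,0]]

```text
clock: 24.0
position: [0.5695, 0.0724, 0.0968]
ee_rot: [3.142, 0.001, 3.09]
wrist_force: [0.1, 0.4, -0.1]
width: 0.0193
```

send_rows:
  motion:
    - [[0,-3.2,0,0,0,0],[0,-3.2,0,0,0,0],[0,-3.2,0,0,0,0],[0,-3.2,0,0,0,0],[0,-3.2,0,0,0,0],[0,-2.0,0,0,0,0],[0,-1.0,0,0,0,0],[0,0,0,0,0,0]]

```text
clock: 24.8
position: [0.5594, -0.1176, 0.0962]
ee_rot: [-3.141, 0.0, 3.087]
wrist_force: [0.4, 1.0, -0.5]
width: 0.0193
```

```bash
python3 - <<'E'
from h import *
go(.5589,-.117,.024,-.0534+np.pi)
s,P=wcloud();held(P)
E
```

```text
turn [-0.01  0.03 -0.07] shift [0.05 0.05 7.22] w 0.0193 F [ 0.4  1.  -0.5] t 24.8
20 ymid -0.9 w 20.0 top -55.5
40 ymid -1.1 w 20.0 top -55.5
60 ymid -1.2 w 19.9 top -55.4
80 ymid -1.2 w 19.9 top -55.5
100 ymid -1.4 w 20.5 top -55.7
end 112.5
```

send_rows:
  motion:
    - [[0.05,0,1.4,0,0,0],[0,0,1.4,0,0,0],[0,0,1.2,0,0,0],[0,0,1.0,0,0,0],[0,0,0.4,0,0,0],[0,0,0.3,0,0,0],[0,0,0,0,0,0]]

```text
clock: 25.55
position: [0.5589, -0.1166, 0.0387]
ee_rot: [3.141, -0.0, 3.088]
wrist_force: [-0.1, 0.6, -0.8]
width: 0.019
```

send_rows:
  motion:
    - [[0,0,0.3,0,0,0],[0,0,0.3,0,0,0],[0,0,0.3,0,0,0],[0,0,0.3,0,0,0],[0,0,0.3,0,0,0],[0,0,0,0,0,0]]

```text
clock: 26.15
position: [0.5592, -0.1169, 0.0241]
ee_rot: [-3.141, 0.001, 3.088]
wrist_force: [-1.2, 0.1, 6.2]
width: 0.019
```

```bash
python3 - <<'E'
from h import *
go(.5589,-.117,.0236,-.0534+np.pi)
E
```

```text
turn [-0.01  0.04  0.01] shift [ 0.03 -0.02  0.05] w 0.019 F [-1.2  0.1  6.2] t 26.15
```

In contact at 6 N, right where expected. Release and go for the 270.

send_rows:
  motion:
    - [[0,0,0,0,0,0],[0,0,0,0,0,0],[0,0,0,0,0,0],[0,0,0,0,0,0],[0,0,0,0,0,0]]
  fingers: 0.52

```text
clock: 26.65
position: [0.5588, -0.1167, 0.0236]
ee_rot: [3.142, -0.0, 3.088]
wrist_force: [-0.1, 0.3, -0.3]
width: 0.0445
```

send_rows:
  motion:
    - [[0,0,-1.0,0,0,0],[0,0,-2.0,0,0,0],[0,0,-2.5,0,0,0],[0,0,-2.2,0,0,1.25],[0,2,0,0,0,1.25],[0,3,0,0,0,1.25],[0.1,3.2,0,0,0,0],[0.1,3.2,0,0,0,0]]

```text
clock: 27.45
position: [0.569, -0.0021, 0.1016]
ee_rot: [3.141, 0.001, 3.022]
wrist_force: [1.0, 0.3, -0.9]
width: 0.0445
```

send_rows:
  motion:
    - [[0.1,3.2,0,0,0,0],[0.1,3.2,0,0,0,0],[0.1,3.2,0,0,0,0],[0.1,3.2,0,0,0,0],[0.1,3.2,0,0,0,0],[0.1,3.2,0,0,0,0],[0.1,2.4,0,0,0,0],[0,0,0,0,0,0]]

```text
clock: 28.25
position: [0.5874, 0.215, 0.1012]
ee_rot: [3.141, 0.0, 3.026]
wrist_force: [0.3, -0.4, -0.2]
width: 0.0446
```

```bash
python3 - <<'E'
from h import *
go(.5894,.2122,0,-.12+np.pi)
s,P=wcloud();under(P)
E
```

```text
turn [0.05 0.02 0.25] shift [-0.23 -0.26 10.12] w 0.0446 F [ 0.3 -0.4 -0.2] t 28.25
20 ymid 1.4 w 20.1
40 ymid 1.4 w 19.7
60 ymid 0.0 w 47.4
80 ymid 1.5 w 20.0
100 ymid 1.8 w 20.0
120 ymid 1.5 w 20.0
end 133.8
```

send_rows:
  motion:
    - [[-0.2,0.2,2,0,0,0.24],[0,0,2,0,0,0],[0,0,2,0,0,0],[0,0,1.5,0,0,0],[0,0,1.2,0,0,0],[0,0,0.9,0,0,0],[0,0,0.5,0,0,0],[0,0,0,0,0,0]]

```text
clock: 29.1
position: [0.5895, 0.2137, -0.0006]
ee_rot: [-3.141, -0.0, 3.019]
wrist_force: [-0.1, -0.1, 0.1]
width: 0.0441
```

send_rows:
  motion:
    - [[0,0,0,0,0,0],[0,0,0,0,0,0],[0,0,0,0,0,0],[0,0,0,0,0,0],[0,0,0,0,0,0],[0,0,0,0,0,0]]
  fingers: 0

```text
clock: 29.7
position: [0.5904, 0.2149, 0.0006]
ee_rot: [3.14, 0.001, 3.019]
wrist_force: [0.7, 5.1, 4.3]
width: 0.0213
```

send_rows:
  motion:
    - [[0,0,-1.0,0,0,0],[0,0,-2.0,0,0,0],[0,0,-2.5,0,0,0],[0,0,-2.5,0,0,-1.0],[0,0,-1.7,0,0,-1.0],[0,-2,0,0,0,-1.0],[0.1,-3,0,0,0,-1.0],[0.2,-3.2,0,0,0,0]]

```text
clock: 30.5
position: [0.5811, 0.1316, 0.0976]
ee_rot: [-3.141, 0.001, 3.09]
wrist_force: [0.2, 0.1, -0.5]
width: 0.021
```

send_rows:
  motion:
    - [[0.2,-3.2,0,0,0,0],[0.2,-3.2,0,0,0,0],[0.2,-3.2,0,0,0,0],[0.2,-3.2,0,0,0,0],[0.2,-3.2,0,0,0,0],[0,-2.0,0,0,0,0],[0,-1.0,0,0,0,0],[0,0,0,0,0,0]]

```text
clock: 31.3
position: [0.5611, -0.0577, 0.0972]
ee_rot: [-3.141, 0.0, 3.087]
wrist_force: [0.3, 1.0, -0.8]
width: 0.0215
```

```bash
python3 - <<'E'
from h import *
go(.5621,-.0571,.026,-.0534+np.pi)
s,P=wcloud();held(P)
E
```

```text
turn [-0.01  0.02 -0.06] shift [-0.1   0.07  7.12] w 0.0215 F [ 0.3  1.  -0.8] t 31.3
20 ymid -1.2 w 22.0 top -56.7
40 ymid -1.1 w 21.6 top -56.9
60 ymid -1.2 w 21.8 top -56.9
80 ymid -1.3 w 22.0 top -57.0
100 ymid -1.4 w 21.9 top -56.9
end 112.3
```

send_rows:
  motion:
    - [[-0.1,0,1.4,0,0,0],[0,0,1.4,0,0,0],[0,0,1.2,0,0,0],[0,0,1.0,0,0,0],[0,0,0.4,0,0,0],[0,0,0.3,0,0,0],[0,0,0,0,0,0]]

```text
clock: 32.05
position: [0.5621, -0.0568, 0.0397]
ee_rot: [3.142, -0.0, 3.089]
wrist_force: [1.5, 0.6, -0.6]
width: 0.021
```

send_rows:
  motion:
    - [[0,0,0.3,0,0,0],[0,0,0.3,0,0,0],[0,0,0.3,0,0,0],[0,0,0.3,0,0,0],[0,0,0.2,0,0,0],[0,0,0,0,0,0]]

```text
clock: 32.65
position: [0.562, -0.0569, 0.0256]
ee_rot: [3.141, -0.0, 3.088]
wrist_force: [0.3, -0.3, -1.3]
width: 0.021
```

```bash
python3 - <<'E'
from h import *
go(.5621,-.0571,.0248,-.0534+np.pi)
E
```

```text
turn [ 0.01 -0.01  0.01] shift [-0.01 -0.02  0.08] w 0.021 F [ 0.3 -0.3 -1.3] t 32.65
```

send_rows:
  motion:
    - [[0,0,0.06,0,0,0],[0,0,0.06,0,0,0],[0,0,0,0,0,0]]

```text
clock: 32.95
position: [0.5621, -0.0569, 0.0254]
ee_rot: [3.142, 0.001, 3.089]
wrist_force: [-7.3, 0.8, 17.1]
width: 0.0213
```

send_rows:
  motion:
    - [[0,0,0,0,0,0],[0,0,0,0,0,0],[0,0,0,0,0,0],[0,0,0,0,0,0],[0,0,0,0,0,0]]
  fingers: 0.52

```text
clock: 33.45
position: [0.562, -0.0569, 0.0244]
ee_rot: [3.142, -0.0, 3.089]
wrist_force: [0.0, 0.4, -0.0]
width: 0.0444
```

send_rows:
  motion:
    - [[0,0,-1.0,0,0,0],[0,0,-2.0,0,0,0],[0,0,-2.5,0,0,0],[0,0,-3,0,0,0],[0,0,-3,0,0,0],[1,-2,-3,0,0,0],[1,-2,-3,0,0,0],[1,-2,-3,0,0,0]]

```text
clock: 34.25
position: [0.5283, -0.1157, 0.2316]
ee_rot: [-3.141, 0.001, 3.089]
wrist_force: [0.8, -1.0, 0.3]
width: 0.0443
```

send_rows:
  motion:
    - [[1,-2,-2,0,0,0],[1,-2,-2,0,0,0],[1,0,-2,0,0,0],[1,0,-1,0,0,0],[0,0,0,0,0,0],[0,0,0,0,0,0]]

```text
clock: 34.85
position: [0.4869, -0.1527, 0.2991]
ee_rot: [3.141, -0.0, 3.089]
wrist_force: [0.1, -0.2, -0.7]
width: 0.0441
```

```bash
python3 - <<'E'
from h import *
s,P=wcloud('w7.png');np.savez('w7.npz',P=P)
t=snap('top','top1.png');P1=cloud(t);P0=np.load('top0.npz')['P'];i0=np.load('top0.npz')['img']
for n,sl in (('pot',np.s_[150:185,165:206]),('jar',np.s_[155:180,435:460]),('knife',np.s_[210:275,188:208])):
    print(n,'img diff',np.abs(t['img'][sl].astype(int)-i0[sl]).mean().round(1))
E
```

```text
pot img diff 1.5
jar img diff 8.2
knife img diff 24.7
```

View pics/w7.png

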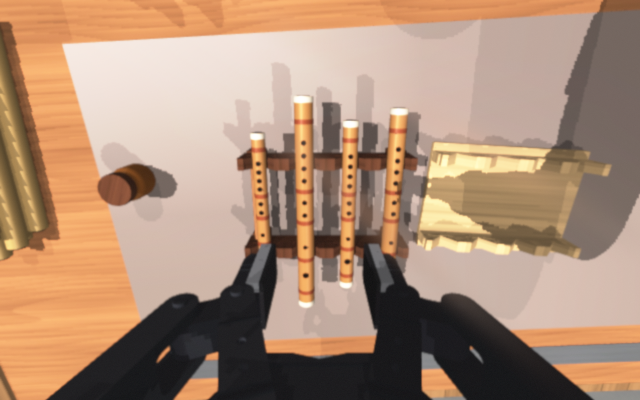

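View pics/top1.png

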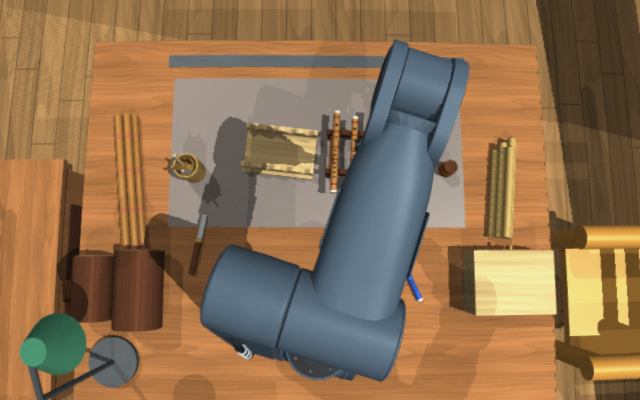

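All four flutes lie in the rack with holes up; mirrored in this view, the order from the robot's left is 270, 240, 300, 210. The knife, pot and jar are at their first pixels. A last numeric check on bedding and centring, then hand in.

```bash
python3 - <<'E'
from h import *
P=np.load('w7.npz')['P'].reshape(-1,3);P=P[np.isfinite(P[:,0])]
c=np.array([.5573,-.147]);y=-.0534;R=np.array([[np.cos(y),-np.sin(y)],[np.sin(y),np.cos(y)]])
Q=np.c_[(P[:,:2]-c)@R,P[:,2]]*1000
for n,L,r in ((90,270,11),(30,240,10),(-30,300,12),(-90,210,9)):
    q=Q[(abs(Q[:,1]-n)<7)&(Q[:,2]>68)&(Q[:,2]<95)&(abs(Q[:,0])<175)]
    near=q[q[:,0]<-80];far=q[q[:,0]>80]
    f=lambda k:(np.percentile(k[:,2],90).round(1) if len(k)>5 else None)
    print(n,'x',q[:,0].min().round(1),q[:,0].max().round(1),'L/2',L/2,'top near/far',f(near),f(far),'exp',round(55+2.414*r,1))
bot.hand_in()
E
```

```text
90 x -136.3 67.3 L/2 135.0 top near/far 82.0 None exp 81.6
30 x -121.8 117.9 L/2 120.0 top near/far 80.0 79.7 exp 79.1
-30 x -150.3 149.1 L/2 150.0 top near/far 84.7 85.0 exp 84.0
-90 x -106.7 54.8 L/2 105.0 top near/far 77.7 None exp 76.7
the job is handed in; nothing more can be done
```

All four flutes are in the dark rack in their original order: 270, 240, 300, 210 from left to right as seen from the robot. I handed the job in after about 35 s on the robot's clock.

**Last checks:**
- **Bedding:** flute tops are within 1 mm of the height expected for a bedded tube.
- **Centring:** flutes are centred end to end within about 2 mm.
- **Holes:** finger holes face up.
- **Not checked directly:** the far ends of the 270 and 210 were hidden behind the fingers. Their far-end height was not measured, and their centring was judged from the near end.
- **Bystanders:** the pot, jar and knife look unmoved in the top view. The larger picture difference at the knife (24.7) appears to be arm shadow. Nothing was touched but the flutes.

**Disagreements on the way:**
- **First grasp missed:** it closed above the 210 without touching it. The fingertips measured about 28 mm short of the reported tool point, so I lowered every grasp and placing to match.
- **First grasp angle not reachable:** joint 6 reached its limit, so I used the half-turned grasp for all four flutes.
- **Contact forces:** the highest wrist force I saw when setting flutes down was about 19 N, with sideways loads of up to 17 N as the gripper closed on a flute.

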